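# Move the colour target to the other set panel's flip-out hook

### The job

The next shot needs the colour target on the blue panel: swing the blue panel's folded hook fully out and press it firmly against its stop, then lift the target off the white panel's hook by its yellow tab and hang it on the blue panel's hook, and let go. Then fold the emptied hook flat along the white panel and press it firmly home. Do not force the hinges, do not drop the target, and leave the other things on the table where they are.

Things in the scene. Friction and masses are not known exactly. Their poses are not given: they have to be found in the camera images.
- panel_a: white upright panel, 18 thick, 170 wide, 200 mm high, on a 110 mm deep foot, fixed; origin on the table under its middle, x out of its hook side, y along the panel, z up. On its top edge a flip-out hook with upright hinge pin; at the start this hook is open and carries the target
- panel_b: blue upright panel, otherwise as the white one (18 thick, 170 wide, 200 mm high; origin on the table under its middle, x out of its hook side, y along the panel, z up); at the start its hook is folded and empty
- pin_a (a point): nominal hinge pin of the white panel's hook, at x 25, y 0 mm of the panel, z = 204 mm, the height of the arm's top face. The real hinge unit is clamped up to 9 mm nearer to or farther from the panel (along its x); this is not measured, so the folded stop must be felt
- pin_b (a point): nominal hinge pin of the blue panel's hook, at x 25, y 0 mm of the panel, z = 204 mm, the height of the arm's top face. The real hinge unit is clamped up to 9 mm to either side (along the panel's y); this is not measured, so the open stop must be felt
- hook_a (a joint): white panel's hook: 0 folded (arm along the panel's +y), 1.571 rad open (arm along its +x). Both hooks: orange arm, 10 mm square, 80 long from the pin; a round nib, 10 mm diameter, 75 mm from the pin, stands 20 mm above the arm, to z = 224 mm, above the panel's top edge, so it can be pushed from behind over the panel. Gap arm to panel about 11 mm
- hook_b (a joint): blue panel's hook: 0 folded (arm along the panel's +y), 1.571 rad open (along its +x). Both hinges are stiff and stay put; about 3 N at the nib moves them. At each end is a firm stop: the hook seats only if pushed onto it at the nib with over 8 N for 0.3 s (10 to 13 N is right). More than 20 N on hook or panel, squeezing included, bends it
- target_tab (a point): centre of the upright yellow grip tab (20 wide in y, 8 thick in x, 36 mm high) of the colour target (about 0.15 kg); x through the target's plate, y along its width, z up. 18 mm below the tab's top, 24 mm above the underside of the bail's crossbar, which carries the target on the hook: hung up, it is at z = 228 mm
- target_window (a point): centre of the window in the target's aluminium bail, 50 wide (y), 54 mm high. The hook's arm passes through it along x. Above it the crossbar (62 long, 10 thick, 6 mm high), which rests on the arm between pin and nib; below it the plate with colour patches, 80 x 80 x 6 mm. Lift 25 to 30 mm to pass the nib. Either face may look outwards
- pot_1: round glass sample pot, 48 mm diameter, 36 mm high, origin at the centre of its underside; leave alone
- pot_2: round white sample pot, 48 mm diameter, 36 mm high, origin at the centre of its underside; leave alone
- tape: white tape ring lying flat, 90 mm outside diameter, 18 mm high, origin at the centre of its underside; leave alone
- marker: black marker pen, 130 long (x), 12 mm thick, origin under its middle; leave alone
- scale_bar: flat black and white scale bar, 150 long (y), 20 wide, 6 mm thick, origin under its middle; leave alone
- camera: black camera, body 60 x 130 x 80 mm with finder hump to 104 mm and lens 70 mm long along +x, origin under the body's middle; leave alone

How it is judged:
By the outcome, as a careful person would: the job done as asked, in the order asked, and still so for the second after the job is handed in, with the robot touching nothing.
It also fails if it takes over 72 s, if anything falls off the work surface, if the arm or the gripper's body presses on something with over 40 N, if the wrist force passes 120 N, or if a joint passes its speed limit or range.

### The arm

A 6-joint arm with a two-finger parallel gripper is mounted at the origin on the work surface. World frame = base frame: x ahead of the robot, y to its left, z up, the work surface at z = 0. Lengths are in m, angles in rad, forces in N, time in s.
With the tool pointing down it reaches from about 0.375 to 0.9 m from the base axis. Payload 3.1 kg.
Tool frame: the origin (TCP) lies at the very end of the fingers, on their centre line; the grasp point (between the pads) lies 19 mm behind it (manip.hold_point_z is the distance from the TCP to the grasp point, in m); y points along the fingers, z is the direction in which the jaws open and shut, and the axes are right-handed (so a half turn about y gives the same grasp; the last joint's range is limited). The gripper opens to 85 mm and grips with 20 to 120 N. Pads are 22 mm wide; open, the fingers measure 114 mm over their backs; the gripper's body (76 mm by 85 mm) begins 54 mm behind the grasp point. The pads swing forward as they close: fully open they stand 13 mm farther back than shut.
Start: joints at [1.032, 0.527, 1.433, -0, 1.181, -0.178], TCP at [0.22, 0.585, 0.231] pointing down, gripper open.
Joint ranges: [-3.08, 3.08], [-0.75, 2.2], [0.22, 2.44], [-1.43, 4.57], [0, 2.65], [-2.85, 2.85]. Speed limits (rad/s): [2.79, 2.79, 3.14, 3.14, 3.14, 3.14].

### API

Orientations are given as a unit quaternion [x, y, z, w].
In Python, from station import manip, eyes, workorder gives the robot as it stands. The module is installed in compiled form; this text tells all that it offers.
- The arm moves only by the shell command python3 -m jog 'ROWS' [OPENING] [FORCE]. ROWS is JSON, a list of rows, each a list of 2 entries, a list of its own where there are three numbers: the shift along the tool's x, y, z in cm, then the turn about the tool's y in rad. A call has 1 to 20 rows; each row is the pose to reach, as a shift and turn from the pose commanded when the call began, along the tool's axes at that moment; what a row does not reach only later rows make up. A row lasts 1/12 s, in which the tool goes at most 41.7 mm and 7.16 degrees, less where a joint would pass 70% of its speed; a pose out of reach is approached as far as the arm can. A call with a gripper value outside its range is refused whole. OPENING is the finger opening in cm, from 0 to 8.54, set as the call begins (- or left out, the last holds). The fingers move at their own pace and stop on an object; FORCE is the grip in N (left out, the last holds). Time passes only in rows, so rows that repeat a pose let the fingers close. It gives the time, the measured TCP pose, the force and the opening at its end, in the units of the state.
- manip.sense(): the state, without advancing time (a new reading comes with each control period).
- eyes.snapshot(name): name is "scene" or "top" or "wrist"; returns a dict with "frame" (400x640x3 uint8, red, green, blue), "vfov" (degrees; the focal length in pixels is half the picture's height over the tangent of half this angle, whatever the lens; pixels are square), "cx", "cy" (the principal point, pixels), "rvec" (rotation vector, rad) and "tvec" (3), from world to camera coordinates, as OpenCV has them. Camera axes: x right, y down, z forward; pixel columns grow to the right and rows downward; lengths in m; the calibration is good to about 2 mm. A picture is of the moment at which its call begins. There is no depth.
- workorder.sign_off(): hands the job in, once; it reports no verdict.
The state is a dict: "t": time; "q": joint angles; "qd": joint speeds; "tau": joint torques, N m; "tcp_pos": TCP position; "tool_rot": TCP orientation; "force": force on the tool from outside, world axes, zero at the start; "ft_torque": the same for the moment, N m; "finger_gap": opening from 0.0 (shut) to 1.0 (fully open).
Only numpy, scipy, OpenCV 4.12 (cv2) and the standard library are available. Lean on these libraries where they do the work, as an engineer would, in place of code of your own. Each camera call takes 0.05 s, during which the arm holds its last target. There are 200 camera calls.

## Working session

There is one attempt and no reset: what is moved stays moved. The work goes in short steps, Python scripts to look and compute and a shell command to move; the robot and the scene stay as the last step left them, time stands still between calls to the robot, and variables do not carry over. Pictures are saved under pics/ and viewed, about 8 in all and at most 12, crops included, and the job is handed in when it is done.

```bash
mkdir -p pics
cat > h.py <<'E'
import numpy as np, cv2
from station import manip, eyes
def snap(n,f,crop=None,s=1):
    d=eyes.snapshot(n); im=d["frame"][:,:,::-1].copy(); np.savez('pics/'+f+'.npz',**{k:np.array(v) for k,v in d.items()})
    if crop: x0,y0,x1,y1=crop; im=im[y0:y1,x0:x1]
    if s!=1: im=cv2.resize(im,None,fx=s,fy=s,interpolation=cv2.INTER_CUBIC)
    cv2.imwrite('pics/'+f+'.png',im); return d
def cam(d):
    R=cv2.Rodrigues(np.array(d["rvec"],float))[0]; t=np.array(d["tvec"],float).ravel()
    f=200/np.tan(np.radians(float(d["vfov"]))/2)
    return R,t,f,float(d["cx"]),float(d["cy"])
def load(f): return cam(np.load('pics/'+f+'.npz'))
def proj(c,P):
    R,t,f,cx,cy=c; p=R@np.array(P,float)+t; return np.array([cx+f*p[0]/p[2],cy+f*p[1]/p[2]])
def ray(c,u,v):
    R,t,f,cx,cy=c; return -R.T@t, R.T@np.array([(u-cx)/f,(v-cy)/f,1])
def atz(c,u,v,z):
    o,d=ray(c,u,v); return o+d*(z-o[2])/d[2]
def tri(c1,p1,c2,p2):
    o1,d1=ray(c1,*p1);o2,d2=ray(c2,*p2)
    s=np.linalg.lstsq(np.c_[d1,-d2],o2-o1,rcond=None)[0]
    a=o1+s[0]*d1;b=o2+s[1]*d2; return (a+b)/2,np.linalg.norm(a-b)
E
python3 - <<'E'
from h import *
for n in("scene","top"):
    d=snap(n,n+"0"); c=cam(d); print(n,-c[0].T@c[1],c[0][2],c[2:],np.shape(d["frame"]))
s=manip.sense(); print({k:np.round(v,3) for k,v in s.items()}, manip.hold_point_z)
from scipy.spatial.transform import Rotation as R
print(R.from_quat(s["tool_rot"]).as_matrix().round(3))
E
```

```text
scene [ 0.97521676 -0.50314435  1.04034692] [-0.32765175  0.55543849 -0.76428556] (np.float64(408.7316729479642), 315.8068397050307, 203.66454373363672) (400, 640, 3)
top [0.44143859 0.13408416 1.40898665] [ 0.12855149 -0.00579018 -0.99168593] (np.float64(436.9789358319761), 315.2593639210094, 194.3026724504762) (400, 640, 3)
{'t': np.float64(0.1), 'q': array([ 1.032,  0.528,  1.434,  0.   ,  1.181, -0.178]), 'qd': array([-0.001, -0.002, -0.004,  0.   ,  0.   ,  0.001]), 'tau': array([-1.0000e-03, -4.4331e+01, -1.7859e+01, -0.0000e+00,  4.0000e-03,
        0.0000e+00]), 'tcp_pos': array([0.22 , 0.584, 0.23 ]), 'tool_rot': array([ 0.696, -0.127,  0.126, -0.695]), 'force': array([ 0.4  , -0.16 ,  0.065]), 'ft_torque': array([ 0.002,  0.007, -0.014]), 'finger_gap': np.float64(0.997)} 0.0187
[[ 0.936 -0.001  0.352]
 [-0.352 -0.002  0.936]
 [-0.    -1.    -0.002]]
```

View pics/scene0.png

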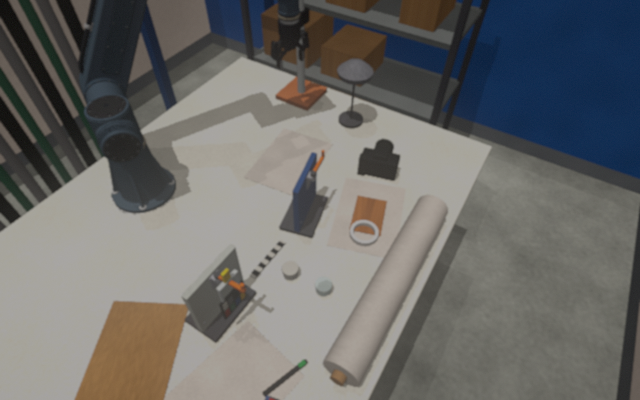

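View pics/top0.png

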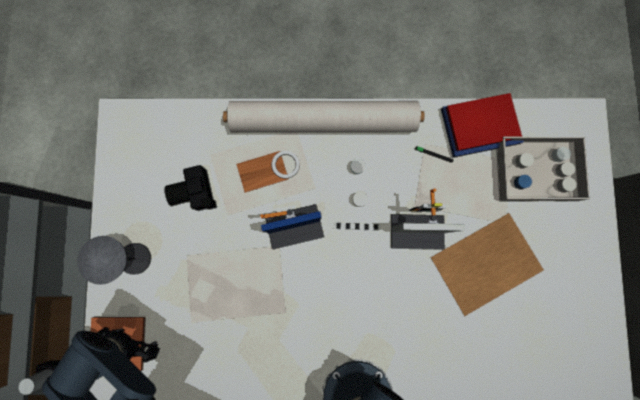

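The scene view shows the white panel near (215,290) with the target, and the blue panel near (308,190). In the top view the blue panel is at (292,222) and the white one at (430,226). I'll enlarge both from the frames I already have.

Run:
```python
from h import *
a=cv2.imread('pics/top0.png')[170:260,240:480]; a=cv2.resize(a,(800,300),interpolation=cv2.INTER_CUBIC)
b=cv2.imread('pics/scene0.png')[140:340,170:370]; b=cv2.resize(b,None,fx=3,fy=3,interpolation=cv2.INTER_CUBIC)[:, :]
a=cv2.convertScaleAbs(a,alpha=1.4);b=cv2.convertScaleAbs(b,alpha=1.5)
cv2.imwrite('pics/ca.png',a);cv2.imwrite('pics/cb.png',b)
```

```text
(no output)
```

View pics/ca.png

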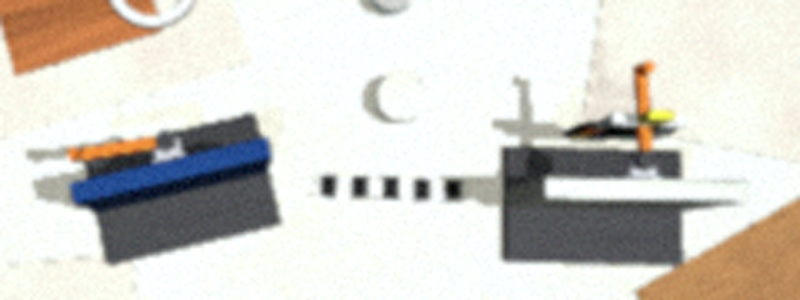

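View pics/cb.png

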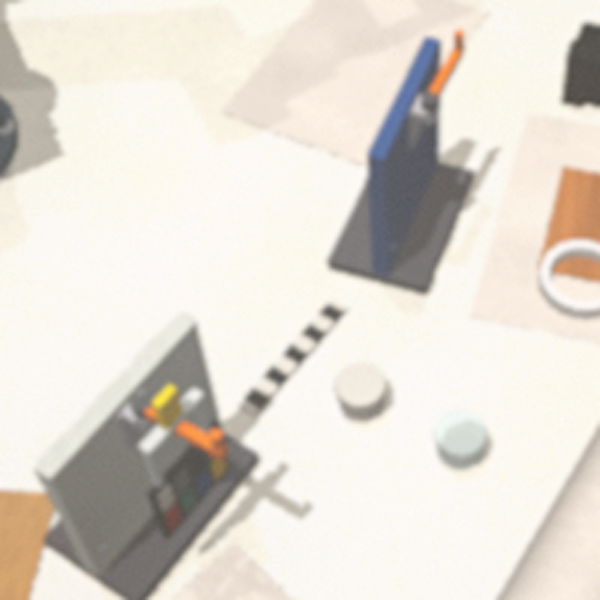

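Run:
```python
from h import *
T=load('top0');S=load('scene0')
A=lambda u,v:(240+u/3.3333,170+v/3.3333); B=lambda u,v:(170+u/3,140+v/3)
print('blue foot top', [atz(T,*A(*p),.008).round(3)[:2] for p in [(108,262),(279,222),(258,113)]])
print('blue foot scene', [atz(S,*B(*p),.004).round(3)[:2] for p in [(330,263),(428,292),(472,175)]])
print('blue top T', [atz(T,*A(*p),.2).round(3)[:2] for p in [(73,185),(75,204),(268,140),(270,160)]])
print('blue top S', [atz(S,*B(*p),.2).round(3)[:2] for p in [(371,150),(387,152),(426,40),(440,42)]])
print('blue nib/arm tip T', [atz(T,*A(*p),z).round(3)[:2] for p,z in [((75,154),.224),((165,147),.204)]])
print('blue nib S', [atz(S,*B(*p),z).round(3)[:2] for p,z in [((459,35),.224),((432,98),.204)]])
print('white foot top', [atz(T,*A(*p),.008).round(3)[:2] for p in [(502,260),(682,262),(682,150),(503,148)]])
print('white foot scene', [atz(S,*B(*p),.004).round(3)[:2] for p in [(48,540),(140,598),(258,460)]])
print('white top T', [atz(T,*A(*p),.2).round(3)[:2] for p in [(545,178),(545,199),(746,182),(746,203)]])
print('white top S', [atz(S,*B(*p),.2).round(3)[:2] for p in [(38,468),(52,478),(182,317),(197,324)]])
print('white nib T', [atz(T,*A(*p),z).round(3)[:2] for p,z in [((645,69),.224),((645,155),.204)]])
print('white nib S', [atz(S,*B(*p),z).round(3)[:2] for p,z in [((221,434),.224),((150,412),.204)]])
print('tab T', atz(T,*A(661,116),.246).round(3)); print('tab S', atz(S,*B(167,392),.246).round(3))
print('tab centre',tri(T,A(661,116),S,B(165,395)), 'crossbar ends S',[atz(S,*B(*p),.207).round(3)[:2] for p in [(148,440),(197,397)]])
print('plate T ends',[atz(T,*A(*p),.14).round(3)[:2] for p in [(567,135),(680,128)]])
```

```text
blue foot top [array([0.449, 0.263]), array([0.487, 0.099]), array([0.592, 0.119])]
blue foot scene [array([0.486, 0.106]), array([0.593, 0.128]), array([0.552, 0.29 ])]
blue top T [array([0.512, 0.275]), array([0.496, 0.273]), array([0.549, 0.113]), array([0.532, 0.111])]
blue top S [array([0.537, 0.118]), array([0.551, 0.123]), array([0.503, 0.271]), array([0.516, 0.275])]
blue nib/arm tip T [array([0.536, 0.271]), array([0.543, 0.198])]
blue nib S [array([0.54 , 0.272]), array([0.552, 0.201])]
white foot top [array([ 0.45 , -0.113]), array([ 0.447, -0.286]), array([ 0.555, -0.29 ]), array([ 0.557, -0.117])]
white foot scene [array([ 0.447, -0.279]), array([ 0.551, -0.277]), array([ 0.559, -0.118])]
white top T [array([ 0.516, -0.117]), array([ 0.499, -0.117]), array([ 0.512, -0.284]), array([ 0.495, -0.283])]
white top S [array([ 0.501, -0.283]), array([ 0.515, -0.283]), array([ 0.506, -0.119]), array([ 0.521, -0.118])]
white nib T [array([ 0.604, -0.197]), array([ 0.535, -0.2  ])]
white nib S [array([ 0.611, -0.197]), array([ 0.544, -0.203])]
tab T [ 0.563 -0.202  0.246]
tab S [ 0.565 -0.198  0.246]
tab centre (array([ 0.56388584, -0.20167196,  0.24502382]), np.float64(0.0025579437098335375)) crossbar ends S [array([ 0.559, -0.224]), array([ 0.568, -0.175])]
plate T ends [array([ 0.557, -0.15 ]), array([ 0.563, -0.249])]
```

```bash
python3 -m jog '[[[4,-1,-2],0],[[8,-3,-4],-0.1],[[12,-3,-6],-0.2],[[16,-3,-8],-0.3],[[20,-3,-10],-0.4],[[24,-3,-12],-0.5],[[28,-3,-14],-0.58],[[32,-3,-16],-0.58],[[36,-3,-18],-0.58],[[38.7,-3,-19.3],-0.58],[[38.7,-3,-19.3],-0.58],[[38.7,-3,-19.3],-0.58]]' 0
cat >> h.py <<'E'
from scipy.spatial.transform import Rotation as Rn
def st():
    s=manip.sense(); M=Rn.from_quat(s["tool_rot"]).as_matrix()
    print('t %.2f tcp %s yawx %.3f F %s gap %.3f q %s'%(s["t"],np.round(s["tcp_pos"],4),np.arctan2(M[1,0],M[0,0]),np.round(s["force"],2),s["finger_gap"],np.round(s["q"],2))); return s,M
def togo(P,yaw=None):
    s,M=st(); d=M.T@(np.array(P)-s["tcp_pos"])*100; y=np.arctan2(M[1,0],M[0,0])
    print('shift cm',d.round(2),'turn',None if yaw is None else round(y-yaw,3))
def fr(o,yaw):
    return lambda x,y,z:np.array([o[0]+x*np.cos(yaw)-y*np.sin(yaw),o[1]+x*np.sin(yaw)+y*np.cos(yaw),z])
PB=fr((.523,.1945),.222); PA=fr((.5065,-.2005),-.024)
E
python3 - <<'E'
from h import *
st(); d=snap('wrist','w1',None,1.2); c=cam(d); print(-c[0].T@c[1])
for p in [(.025,.075,.224),(.025,0,.204),(0,.085,.2)]: print(p,proj(c,PB(*p))*1.2)
E
```

```text
t: 1.1
tcp_pos: [0.5179, 0.2643, 0.2608]
tool_rot: [0.704, 0.076, -0.075, -0.703]
force: [0.4, 0.3, 0.8]
finger_gap: -0.003
t 1.10 tcp [0.5179 0.2643 0.2608] yawx 0.215 F [0.43 0.32 0.81] gap -0.003 q [ 0.28  0.44  1.51 -0.    1.19 -1.5 ]
[0.43505498 0.24641295 0.40384787]
(0.025, 0.075, 0.224) [400.04222942 303.50076275]
(0.025, 0, 0.204) [279.33836566 288.5943443 ]
(0, 0.085, 0.2) [415.38254419 247.90483294]
```

View pics/w1.png

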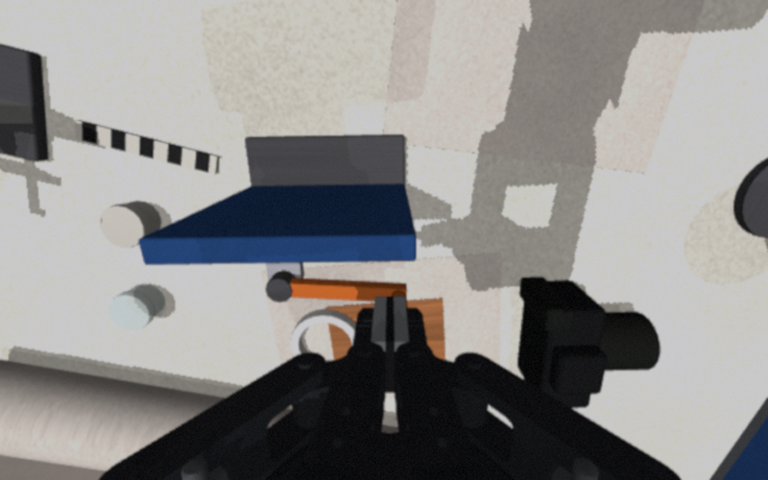

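The wrist view shows the blue pin at (279,287), against a predicted (279,289). The panel's end is centred at (415,248), as predicted. The blue pose is good, and the hinge sits near nominal. Next I go behind the nib and down.

Run:
```python
from h import *
togo(PB(-.001,.074,.211),.222)
```

```text
t 1.15 tcp [0.5156 0.2661 0.2607] yawx 0.216 F [-0.4   0.3   0.29] gap -0.000 q [ 0.28  0.43  1.51  0.    1.19 -1.5 ]
shift cm [-0.96  4.97  0.25] turn -0.006
```

```bash
python3 -m jog '[[[-1,0,0.25],0],[[-1,2.5,0.25],0],[[-1,5,0.25],0],[[-1,5,0.25],0],[[-1,5,0.25],0]]'; python3 -m jog '[[[0.4,0,0],0],[[0.8,0,0],0],[[1.2,0,0],0],[[1.4,0,0],0]]'
```

```text
t: 1.57
tcp_pos: [0.5011, 0.2693, 0.2104]
tool_rot: [0.703, 0.077, -0.08, -0.703]
force: [-0.1, 1.1, 0.6]
finger_gap: 0.006
t: 1.9
tcp_pos: [0.5192, 0.272, 0.2126]
tool_rot: [-0.703, -0.079, 0.077, 0.703]
force: [-0.0, 0.5, 0.1]
finger_gap: 0.001
```

Run:
```python
from h import *
st()
# arc rows: tool face offset c ahead of TCP, nib r=.075 about pin
s,M=st(); 
for c in (.011,):
  for a in np.arange(0,1.58,.1745/2):
    # nib at angle a open: pin+75*(sin a, cos a); push dir (cos a,-sin a)
    n=np.array([.025+.075*np.sin(a)-(c+.005)*np.cos(a), .075*np.cos(a)+(c+.005)*np.sin(a)])
    P=PB(n[0],n[1],.211); print(round(a,3),(M.T@(P-s["tcp_pos"])*100).round(2))
```

```text
t 1.90 tcp [0.5192 0.272  0.2126] yawx 0.220 F [-0.03  0.48  0.09] gap 0.001 q [ 0.29  0.5   1.55 -0.    1.09 -1.5 ]
t 1.90 tcp [0.5192 0.272  0.2126] yawx 0.220 F [-0.03  0.48  0.09] gap 0.001 q [ 0.29  0.5   1.55 -0.    1.09 -1.5 ]
0.0 [-0.43  0.16 -0.14]
0.087 [ 0.23  0.16 -0.03]
0.174 [0.89 0.16 0.02]
0.262 [1.56 0.16 0.02]
0.349 [ 2.23  0.17 -0.04]
0.436 [ 2.89  0.17 -0.16]
0.524 [ 3.53  0.17 -0.34]
0.611 [ 4.16  0.17 -0.57]
0.698 [ 4.76  0.17 -0.86]
0.785 [ 5.34  0.18 -1.2 ]
0.872 [ 5.89  0.18 -1.58]
0.96 [ 6.4   0.18 -2.02]
1.047 [ 6.87  0.18 -2.49]
1.134 [ 7.29  0.18 -3.01]
1.221 [ 7.67  0.18 -3.56]
1.309 [ 8.    0.18 -4.14]
1.396 [ 8.28  0.19 -4.75]
1.483 [ 8.51  0.19 -5.38]
1.57 [ 8.68  0.19 -6.02]
```

```bash
python3 -m jog '[[[0.5,0.1,0],0],[[0.9,0.1,0],0.09],[[1.2,0.1,0],0.17],[[1.6,0.1,0],0.26],[[1.9,0.1,0],0.31],[[2.2,0.1,0],0.35]]';python3 -m jog '[[[0,0,0],0]]'
```

```text
t: 2.4
tcp_pos: [0.5381, 0.2767, 0.2102]
tool_rot: [-0.705, 0.048, -0.046, 0.706]
force: [-3.2, 0.8, 0.1]
finger_gap: -0.001
t: 2.48
tcp_pos: [0.5389, 0.2767, 0.2103]
tool_rot: [-0.705, 0.047, -0.046, 0.706]
force: [-2.5, 1.4, 1.8]
finger_gap: -0.002
```

```bash
cat >> h.py <<'E'
def arcrows(P,a0,a1,da,c=.011,py=0,px=.025):
    s,M=st(); f=lambda a:P(px+.075*np.sin(a)-(c+.005)*np.cos(a), py+.075*np.cos(a)+(c+.005)*np.sin(a),.211)
    for a in np.arange(a0,a1+.001,da): print(round(a-a0,2),(M.T@(f(a)-s["tcp_pos"])*100).round(2))
E
python3 -c "
from h import *
arcrows(PB,.35,1.571,.0872)"
```

```text
t 2.48 tcp [0.5389 0.2767 0.2103] yawx -0.131 F [-2.48  1.41  1.81] gap -0.002 q [ 0.29  0.53  1.5   0.    1.11 -1.15]
0.0 [ 0.22 -0.07  0.  ]
0.09 [ 0.88 -0.07  0.12]
0.17 [ 1.55 -0.07  0.17]
0.26 [ 2.22 -0.08  0.17]
0.35 [ 2.88 -0.08  0.11]
0.44 [ 3.54 -0.08 -0.01]
0.52 [ 4.19 -0.08 -0.19]
0.61 [ 4.81 -0.08 -0.42]
0.7 [ 5.42 -0.08 -0.71]
0.78 [ 6.   -0.08 -1.04]
0.87 [ 6.54 -0.08 -1.43]
0.96 [ 7.05 -0.09 -1.86]
1.05 [ 7.52 -0.09 -2.34]
1.13 [ 7.95 -0.09 -2.85]
1.22 [ 8.33 -0.09 -3.4 ]
```

Stop about 10 mm short of the nominal stop (a≈1.44).

```bash
python3 -m jog '[[[0.7,0,0.1],0.09],[[1.4,0,0.15],0.17],[[2,0,0.15],0.26],[[2.7,0,0.1],0.35],[[3.3,0,0],0.44],[[4,0,-0.2],0.52],[[4.6,0,-0.4],0.61],[[5.2,0,-0.7],0.7],[[5.8,0,-1],0.78],[[6.3,0,-1.4],0.87],[[6.8,0,-1.8],0.96],[[7.2,0,-2.3],1.05],[[7.2,0,-2.3],1.2],[[7.2,0,-2.3],1.22]]'; python3 -c "
from h import *
s,M=st(); print(M.T@s['force']); snap('wrist','w2',None,1); togo(PB(.1,.016,.211),.222-1.571)"
```

```text
t: 3.65
tcp_pos: [0.6092, 0.2447, 0.2108]
tool_rot: [-0.55, 0.443, -0.444, 0.552]
force: [0.8, 2.4, 0.5]
finger_gap: 0.001
t 3.65 tcp [0.6092 0.2447 0.2108] yawx -1.354 F [0.76 2.37 0.48] gap 0.001 q [ 0.21  0.59  1.37  0.    1.17 -0.01]
[-2.1492114  -0.47660609  1.25245991]
t 3.70 tcp [0.6091 0.2447 0.2108] yawx -1.353 F [0.78 2.08 0.21] gap -0.002 q [ 0.21  0.59  1.37  0.    1.18 -0.01]
shift cm [ 1.4  -0.02  0.51] turn -0.004
```

View pics/w2.png

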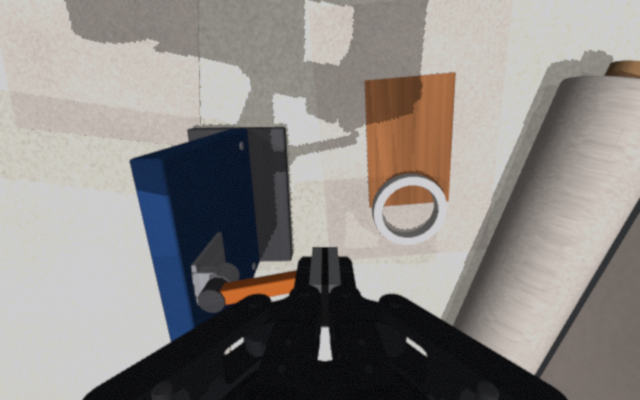

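The wrist view shows the arm from the pin at (210,290) to the fingertip at (325,265), nearly open with the finger behind the nib. Now I press step by step.

```bash
python3 -m jog '[[[0.3,0,0.3],0],[[0.6,0,0.5],0],[[0.8,0,0.5],0],[[0.8,0,0.5],0]]'; for i in 1 2; do python3 -m jog '[[[0.15,0,0],0],[[0.3,0,0],0],[[0.3,0,0],0]]'; done
```

```text
t: 4.03
tcp_pos: [0.6142, 0.2369, 0.2102]
tool_rot: [0.552, -0.442, 0.442, -0.552]
force: [-0.4, 1.9, 0.2]
finger_gap: 0.001
t: 4.28
tcp_pos: [0.6151, 0.2342, 0.2103]
tool_rot: [-0.552, 0.442, -0.442, 0.552]
force: [-0.3, 1.7, 0.3]
finger_gap: -0.001
t: 4.53
tcp_pos: [0.6159, 0.2315, 0.2104]
tool_rot: [-0.552, 0.442, -0.442, 0.552]
force: [1.0, 3.6, -0.3]
finger_gap: -0.001
```

```bash
for i in 1 2 3; do python3 -m jog '[[[0.1,0,0],0],[[0.2,0,0],0]]'|grep -E "tcp_pos|force"; done
```

```text
tcp_pos: [0.6161, 0.2308, 0.2104]
force: [0.1, 7.6, -0.6]
tcp_pos: [0.6162, 0.2303, 0.2105]
force: [-0.5, 11.4, -1.8]
tcp_pos: [0.6163, 0.2297, 0.2105]
force: [-1.1, 14.3, -0.7]
```

```bash
python3 -m jog '[[[-0.1,0,0],0],[[-0.1,0,0],0],[[-0.1,0,0],0],[[-0.1,0,0],0],[[-0.1,0,0],0],[[-0.1,0,0],0]]'|grep -E "tcp_pos|force"; python3 -m jog '[[[-1,0,0],0],[[-2,0,0],0],[[-3,-2,0],0],[[-3,-8,0],0],[[-3,-8,0],0],[[-3,-8,0],0]]' 4.0; python3 -c "
from h import *
togo(PA(.06,0,.30),-.024-1.571)"
```

```text
tcp_pos: [0.6162, 0.2302, 0.2105]
force: [0.0, 10.8, -0.2]
t: 6.03
tcp_pos: [0.6132, 0.2564, 0.2966]
tool_rot: [-0.549, 0.438, -0.445, 0.555]
force: [0.0, 0.6, 1.3]
finger_gap: 0.469
t 6.03 tcp [0.6132 0.2564 0.2966] yawx -1.349 F [0.01 0.56 1.27] gap 0.469 q [ 0.23  0.52  1.26 -0.    1.35  0.01]
shift cm [ 43.69  -0.42 -14.62] turn 0.246
```

```bash
python3 -m jog '[[[4,0,-1.3],0],[[8,0,-2.7],0.05],[[12,0,-4],0.1],[[16,0,-5.3],0.15],[[20,0,-6.7],0.2],[[24,0,-8],0.246],[[28,0,-9.4],0.246],[[32,0,-10.7],0.246],[[36,0,-12],0.246],[[40,0,-13.4],0.246],[[43,0,-14.6],0.246],[[43.7,0,-14.6],0.246],[[43.7,0,-14.6],0.246],[[43.7,0,-14.6],0.246],[[43.7,0,-14.6],0.246]]'; python3 -c "
from h import *
st(); d=snap('wrist','w3',None,1);c=cam(d);print(-c[0].T@c[1])
snap('top','t3');snap('scene','s3')
for p in [(.025,0,.204),(.1,0,.224),(.057,0,.246),(.009,.085,.2),(.009,-.085,.2)]: print(p,proj(c,PA(*p)))"
```

```text
t: 7.28
tcp_pos: [0.563, -0.201, 0.2898]
tool_rot: [-0.494, 0.507, -0.505, 0.494]
force: [0.5, 0.8, 0.6]
finger_gap: 0.471
t 7.28 tcp [ 0.563  -0.201   0.2898] yawx -1.595 F [0.55 0.77 0.61] gap 0.471 q [-0.53  0.43  1.43  0.    1.28 -0.51]
[ 0.56425047 -0.11788359  0.43303148]
(0.025, 0, 0.204) [287.7453812  207.98043605]
(0.1, 0, 0.224) [382.98833724 217.02473717]
(0.057, 0, 0.246) [326.74348954 228.8870455 ]
(0.009, 0.085, 0.2) [262.32918519  99.21589065]
(0.009, -0.085, 0.2) [274.81120753 292.08405289]
```

View pics/w3.png

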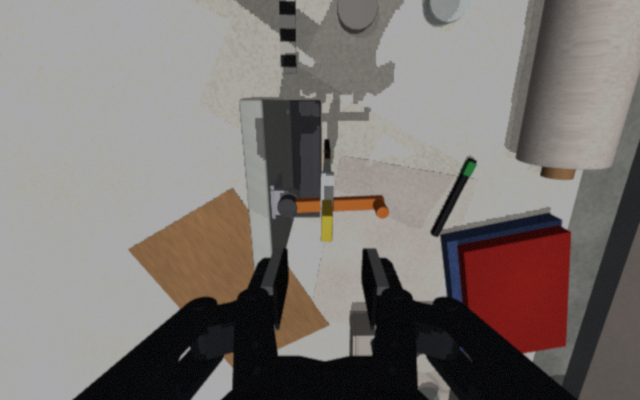

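The wrist view shows the white pin at (288,206), predicted (288,208), so its hinge offset is about 0. The nib is at (382,211) and the yellow tab spans (327, 200–241), upright in the picture. So the tab lies between the jaws and is close to aligned.

```bash
python3 -c "
from h import *
d=np.load('pics/w3.npz');c=cam(d);h=cv2.cvtColor(d['frame'],cv2.COLOR_RGB2HSV)
m=cv2.inRange(h,(22,120,80),(35,255,255));m[:190]=0;m[250:]=0
p=cv2.findNonZero(m);print(cv2.boundingRect(p),cv2.minAreaRect(p))
for v in range(200,244,4):
  r=np.where(m[v])[0]; print(v,r.min() if len(r) else 0,r.max() if len(r) else 0,[int(x) for x in d['frame'][v,327]])
for v in (216,222,228,234,241): print(v,atz(c,327,v,.246).round(4))
"
```

```text
(321, 215, 11, 26) ((326.0, 227.5), (25.0, 10.0), 90.0)
200 0 0 [73, 64, 33]
204 0 0 [73, 60, 20]
208 0 0 [72, 60, 18]
212 0 0 [72, 61, 17]
216 322 331 [140, 124, 41]
220 322 331 [167, 157, 56]
224 322 331 [167, 156, 57]
228 322 331 [166, 154, 52]
232 322 331 [168, 154, 55]
236 322 331 [166, 152, 52]
240 322 330 [165, 150, 61]
216 [ 0.5639 -0.1923  0.246 ]
222 [ 0.5638 -0.1967  0.246 ]
228 [ 0.5637 -0.2012  0.246 ]
234 [ 0.5636 -0.2058  0.246 ]
241 [ 0.5635 -0.2112  0.246 ]
```

```bash
python3 -m jog '[[[0,2,0.05],0],[[0,4,0.05],0],[[0,5,0.05],0],[[0,5,0.05],0]]' 2.0; python3 -m jog '[[[0,1,0],0],[[0,2,0],0],[[0,2.4,0],0],[[0,2.4,0],0],[[0,2.4,0],0]]'
```

```text
t: 7.77
tcp_pos: [0.5624, -0.2006, 0.2378]
tool_rot: [-0.495, 0.508, -0.504, 0.494]
force: [-0.4, 0.7, -0.5]
finger_gap: 0.235
t: 8.18
tcp_pos: [0.5639, -0.2025, 0.2163]
tool_rot: [-0.494, 0.506, -0.506, 0.494]
force: [-0.1, 0.5, -0.1]
finger_gap: 0.234
```

Now grip.

```bash
python3 -m jog '[[[0,0,0],0],[[0,0,0],0],[[0,0,0],0],[[0,0,0],0],[[0,0,0],0],[[0,0,0],0]]' 0 40;  python3 -m jog '[[[0,-0.5,0],0],[[0,-1,0],0],[[0,-1.5,0],0],[[0,-2,0],0],[[0,-2.5,0],0],[[0,-2.8,0],0],[[0,-2.8,0],0],[[0,-2.8,0],0]]'
```

```text
t: 8.68
tcp_pos: [0.5642, -0.2028, 0.2168]
tool_rot: [0.494, -0.506, 0.507, -0.494]
force: [0.2, 0.1, 0.7]
finger_gap: 0.083
t: 9.35
tcp_pos: [0.5639, -0.2025, 0.2446]
tool_rot: [0.494, -0.506, 0.506, -0.494]
force: [-0.4, 0.0, -1.3]
finger_gap: 0.086
```

```bash
python3 -m jog '[[[0,0,0.8],0],[[0,0,1.8],0],[[0,0,3],0],[[0,0,4.2],0],[[0,0,5.4],0],[[0,0,6.6],0],[[0,0,7.6],0],[[0,0,8.2],0],[[0,0,8.2],0]]' ; python3 -c "
from h import *
togo(PB(.138,-.002,.265),.222-1.571)"
```

```text
t: 10.1
tcp_pos: [0.6476, -0.2045, 0.2437]
tool_rot: [0.494, -0.506, 0.506, -0.494]
force: [0.1, -0.3, -2.1]
finger_gap: 0.084
t 10.10 tcp [ 0.6476 -0.2045  0.2437] yawx -1.595 F [ 0.09 -0.26 -2.09] gap 0.084 q [-0.47  0.59  1.27  0.    1.28 -0.45]
shift cm [-4.276e+01 -2.140e+00  1.000e-02] turn -0.246
```

```bash
python3 -m jog '[[[-1,-0.5,0],0],[[-3,-1,0],0],[[-6,-2,0],0],[[-9,-2,0],0],[[-12,-2,0],0],[[-15,-2,0],-0.04],[[-18,-2,0],-0.08],[[-21,-2,0],-0.12],[[-24,-2,0],-0.16],[[-27,-2,0],-0.2],[[-30,-2,0],-0.22],[[-33,-2,0],-0.246],[[-36,-2,0],-0.246],[[-39,-2,0],-0.246],[[-41,-2,0],-0.246],[[-42.2,-2,0],-0.246],[[-42.8,-2,0],-0.246],[[-42.8,-2,0],-0.246],[[-42.8,-2,0],-0.246]]'; python3 -c "
from h import *
togo(PB(.138,-.002,.245),.222-1.571); d=snap('wrist','w4');c=cam(d); snap('top','t4')
for p in [(.025,-.002,.204),(.1,-.002,.224)]: print(p,proj(c,PB(*p)))"
```

```text
t: 11.68
tcp_pos: [0.6563, 0.2225, 0.2644]
tool_rot: [0.552, -0.442, 0.442, -0.552]
force: [-0.4, 0.0, -0.8]
finger_gap: 0.085
t 11.68 tcp [0.6563 0.2225 0.2644] yawx -1.350 F [-0.42  0.01 -0.78] gap 0.085 q [ 0.17  0.59  1.21 -0.    1.34 -0.05]
shift cm [-0.01  1.94  0.18] turn -0.001
(0.025, -0.002, 0.204) [176.57624306 218.99577503]
(0.1, -0.002, 0.224) [272.85366072 230.03739593]
```

View pics/w4.png

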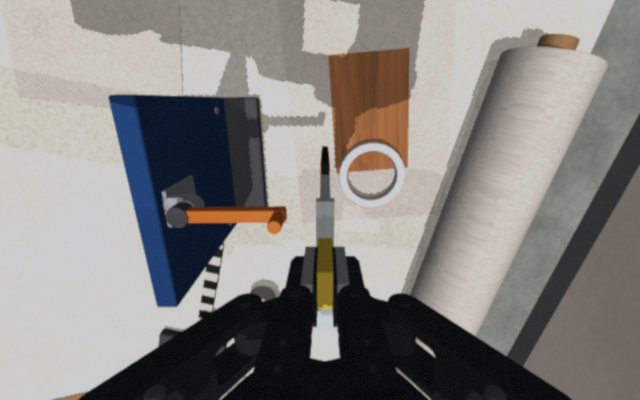

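Pin at (177,215) and nib at (275,228), against predictions of (177,219) and (273,230): the hook is fully open, with its y about 0. The target is held upright at (325,170–300). Now thread it on.

```bash
python3 -m jog '[[[-0.2,1,0],0],[[-0.2,1.9,0],0],[[-0.2,1.9,0],0],[[-0.2,1.9,0],0]]'|grep -E "tcp|force"; python3 -m jog '[[[0,0,-0.8],0],[[0,0,-1.6],0],[[0,0,-2.4],0],[[0,0,-3.2],0],[[0,0,-4],0],[[0,0,-4.8],0],[[0,0,-5.6],0],[[0,0,-6.4],0],[[0,0,-7.1],0],[[0,0,-7.5],0],[[0,0,-7.5],0],[[0,0,-7.5],0]]'; python3 -c "
from h import *
togo(PB(.061,0,.2165))"
```

```text
tcp_pos: [0.6552, 0.2246, 0.2436]
force: [0.2, -0.5, -1.2]
t: 13.12
tcp_pos: [0.583, 0.2088, 0.2455]
tool_rot: [-0.552, 0.442, -0.442, 0.552]
force: [0.8, -0.0, -0.8]
finger_gap: 0.08
t 13.12 tcp [0.583  0.2088 0.2455] yawx -1.350 F [ 0.79 -0.   -0.78] gap 0.080 q [ 0.16  0.5   1.43 -0.    1.2  -0.06]
shift cm [ 0.08  2.9  -0.08] turn None
```

```bash
python3 -m jog '[[[0,0.6,0],0],[[0,1.2,0],0],[[0,1.8,0],0],[[0,2.3,0],0],[[0,2.6,0],0],[[0,2.7,0],0],[[0,2.7,0],0]]'|grep -E "tcp|force"; for i in 1 2; do python3 -m jog '[[[0,0.1,0],0],[[0,0.1,0],0]]'|grep -E "tcp|force"; done
```

```text
tcp_pos: [0.5827, 0.2088, 0.2177]
force: [-0.4, -1.2, -1.6]
tcp_pos: [0.5831, 0.2089, 0.2174]
force: [-0.9, -0.2, -1.0]
tcp_pos: [0.5832, 0.2089, 0.2169]
force: [0.5, 0.1, -0.1]
```

```bash
python3 -m jog '[[[0,0.1,0],0],[[0,0.1,0],0],[[0,0.1,0],0]]'|grep -E "tcp|force"; python3 -m jog '[[[0,0,0],0],[[0,0,0],0],[[0,0,0],0],[[0,0,0],0],[[0,0,0],0],[[0,0,0],0]]' 2.0; python3 -m jog '[[[0,-1,0],0],[[0,-2,0],0],[[0,-4,0],0],[[0,-6,0],0],[[0,-8,0],0],[[0,-8,0],0],[[0,-8,0],0]]'; python3 -c "
from h import *
togo(PA(-.002,-.05,.26)); d=snap('wrist','w5');snap('scene','s5')"
```

```text
tcp_pos: [0.5833, 0.2089, 0.2167]
force: [-0.8, -0.2, 5.8]
t: 14.78
tcp_pos: [0.5828, 0.2088, 0.215]
tool_rot: [0.552, -0.442, 0.442, -0.552]
force: [-0.5, -0.2, -1.0]
finger_gap: 0.234
t: 15.37
tcp_pos: [0.5839, 0.2091, 0.2978]
tool_rot: [-0.551, 0.441, -0.443, 0.553]
force: [-0.4, -0.4, 0.3]
finger_gap: 0.237
t 15.37 tcp [0.5839 0.2091 0.2978] yawx -1.350 F [-0.43 -0.4   0.29] gap 0.237 q [ 0.16  0.45  1.37  0.    1.31 -0.06]
shift cm [ 43.06   3.7  -17.96] turn None
```

View pics/w5.png

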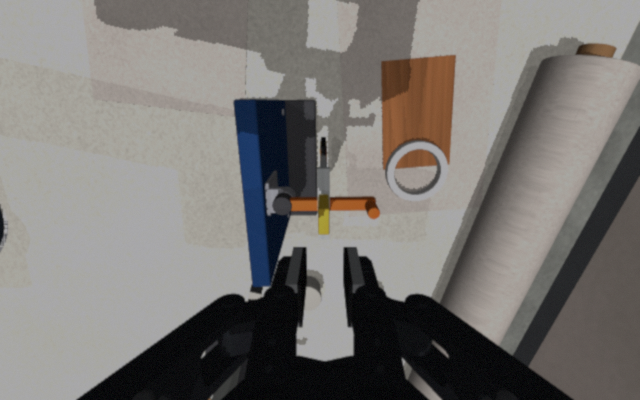

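The wrist view shows the tab and bail on the blue arm at (323,205), between pin (283,203) and nib (373,211), and released. Now to the outer side of the white nib.

```bash
python3 -c "
from h import *
togo(PA(.1,-.03,.265),-.024-1.571)"
```

```text
t 15.47 tcp [0.5824 0.2088 0.2951] yawx -1.350 F [-0.28 -0.65 -0.17] gap 0.230 q [ 0.16  0.46  1.37 -0.    1.31 -0.06]
shift cm [43.6   3.01 -7.4 ] turn 0.245
```

```bash
python3 -m jog '[[[2,0,0],0],[[6,0,-1],0],[[10,0,-1.7],0.04],[[14,0,-2.4],0.08],[[18,0,-3.1],0.12],[[22,0,-3.7],0.16],[[26,0,-4.4],0.2],[[30,0,-5.1],0.245],[[34,0,-5.8],0.245],[[38,0,-6.5],0.245],[[42,1,-7.1],0.245],[[43.6,2,-7.4],0.245],[[43.6,3,-7.4],0.245],[[43.6,3,-7.4],0.245],[[43.6,3,-7.4],0.245]]' 0; python3 -c "
from h import *
togo(PA(.1,-.03,.211),-.024-1.571)"
```

```text
t: 16.72
tcp_pos: [0.6052, -0.2309, 0.2634]
tool_rot: [-0.494, 0.508, -0.504, 0.494]
force: [-0.5, 0.5, -0.2]
finger_gap: 0.0
t 16.72 tcp [ 0.6052 -0.2309  0.2634] yawx -1.594 F [-0.53  0.46 -0.19] gap 0.000 q [-0.54  0.53  1.33  0.    1.29 -0.51]
shift cm [0.22 5.24 0.08] turn 0.001
```

```bash
python3 -m jog '[[[0.2,2.5,0],0],[[0.2,5,0],0],[[0.2,5.2,0],0],[[0.2,5.2,0],0]]'
cat >> h.py <<'E'
def arcA(p0,p1,dp,c=.011,px=.025):
    s,M=st(); 
    for a in np.arange(p0,p1+.001,dp):
        P=PA(px+.075*np.cos(a)+(c+.005)*np.sin(a), .075*np.sin(a)-(c+.005)*np.cos(a),.211)
        print(round(a,2),round(p0-a,2),(M.T@(P-s["tcp_pos"])*100).round(2))
E
python3 -c "
from h import *
arcA(0,1.571,.0873)"
```

```text
t: 17.05
tcp_pos: [0.6055, -0.2322, 0.2123]
tool_rot: [-0.495, 0.507, -0.504, 0.494]
force: [0.7, -0.5, 0.3]
finger_gap: 0.0
t 17.05 tcp [ 0.6055 -0.2322  0.2123] yawx -1.592 F [ 0.72 -0.49  0.29] gap 0.000 q [-0.54  0.58  1.39  0.    1.18 -0.52]
0.0 0.0 [-1.33  0.13  0.03]
0.09 -0.09 [-1.99  0.13  0.14]
0.17 -0.17 [-2.66  0.13  0.2 ]
0.26 -0.26 [-3.33  0.14  0.19]
0.35 -0.35 [-4.    0.14  0.13]
0.44 -0.44 [-4.66  0.14  0.01]
0.52 -0.52 [-5.3   0.14 -0.17]
0.61 -0.61 [-5.93  0.14 -0.4 ]
0.7 -0.7 [-6.53  0.15 -0.69]
0.79 -0.79 [-7.11  0.15 -1.02]
0.87 -0.87 [-7.66  0.15 -1.41]
0.96 -0.96 [-8.17  0.15 -1.84]
1.05 -1.05 [-8.64  0.16 -2.32]
1.13 -1.13 [-9.06  0.16 -2.84]
1.22 -1.22 [-9.45  0.16 -3.39]
1.31 -1.31 [-9.78  0.17 -3.97]
1.4 -1.4 [-10.06   0.17  -4.58]
1.48 -1.48 [-10.28   0.17  -5.21]
1.57 -1.57 [-10.45   0.17  -5.85]
```

```bash
python3 -m jog '[[[-0.7,0,0],0],[[-1.3,0,0],0],[[-2,0,0.1],-0.09],[[-2.7,0,0.2],-0.17],[[-3.3,0,0.2],-0.26],[[-4,0,0.1],-0.35],[[-4.7,0,0],-0.44],[[-5.3,0,-0.2],-0.52],[[-5.9,0,-0.4],-0.61],[[-6.5,0,-0.7],-0.7],[[-7.1,0,-1],-0.79],[[-7.7,0,-1.4],-0.87],[[-8.2,0,-1.8],-0.96],[[-8.6,0,-2.3],-1.05],[[-9.1,0,-2.8],-1.13],[[-9.4,0,-3.4],-1.22],[[-9.4,0,-3.4],-1.31],[[-9.4,0,-3.4],-1.4],[[-9.4,0,-3.4],-1.48],[[-9.4,0,-3.4],-1.57]]';  python3 -c "
from h import *
snap('wrist','w6')
togo(PA(.041,.075,.211),-.024)"
```

```text
t: 18.72
tcp_pos: [0.5772, -0.139, 0.2159]
tool_rot: [0.707, -0.004, 0.01, -0.707]
force: [3.2, 1.0, 0.7]
finger_gap: 0.001
t 18.77 tcp [ 0.5772 -0.1391  0.2159] yawx -0.017 F [2.28 1.43 0.23] gap -0.003 q [-0.43  0.5   1.54  0.    1.1  -1.98]
shift cm [-2.82  0.47  1.21] turn 0.007
```

View pics/w6.png

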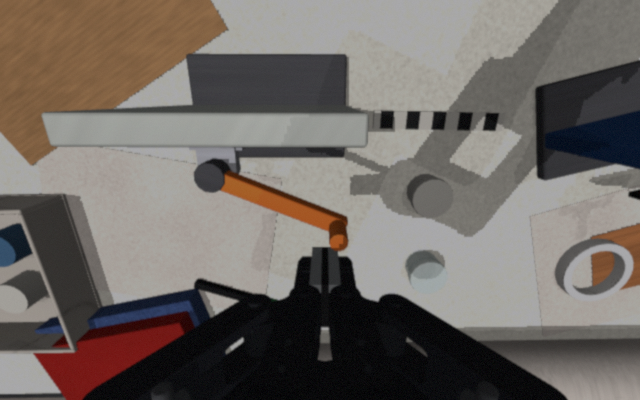

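The wrist view shows the hook about three quarters folded, with the nib at (340,235) ahead of the fingertip (325,265) and about 10 mm to +y. I'll recentre while pushing on.

```bash
python3 -m jog '[[[0,0.2,0.4],0],[[-0.2,0.4,0.8],0],[[-0.6,0.4,1],0],[[-1,0.4,1.2],0],[[-1.4,0.4,1.2],0],[[-1.4,0.4,1.2],0]]'; python3 -m jog '[[[-0.3,0,0],0],[[-0.5,0,0],0],[[-0.5,0,0],0]]'|grep -E "tcp|force"
```

```text
t: 19.27
tcp_pos: [0.5596, -0.1267, 0.2093]
tool_rot: [-0.707, 0.009, -0.009, 0.708]
force: [2.3, 0.1, 1.1]
finger_gap: -0.001
tcp_pos: [0.555, -0.1272, 0.209]
force: [1.6, 1.4, 0.4]
```

```bash
for i in 1 2 3 4; do python3 -m jog '[[[-0.1,0,0],0],[[-0.2,0,0],0]]'|grep -E "tcp|force"; done
```

```text
tcp_pos: [0.5537, -0.1273, 0.2091]
force: [2.8, 2.4, 0.9]
tcp_pos: [0.5517, -0.1273, 0.2092]
force: [2.9, 2.3, 0.7]
tcp_pos: [0.5496, -0.1273, 0.2092]
force: [2.6, 2.1, 1.2]
tcp_pos: [0.5485, -0.1273, 0.2094]
force: [4.8, 3.3, -1.3]
```

```bash
for i in 1 2; do python3 -m jog '[[[-0.1,0,0],0],[[-0.2,0,0],0]]'|grep -E "tcp|force"; done
```

```text
tcp_pos: [0.548, -0.1274, 0.2097]
force: [8.2, 3.1, -1.9]
tcp_pos: [0.5475, -0.1274, 0.21]
force: [11.5, 3.6, -2.5]
```

```bash
python3 -m jog '[[[0,0,0],0],[[0,0,0],0],[[0,0,0],0],[[0,0,0],0],[[0,0,0],0],[[0,0,0],0],[[0,0,0],0]]'|grep -E "tcp|force"; python3 -m jog '[[[1,0,0],0],[[2,0,0],0],[[3,-3,0],0],[[3,-7,0],0],[[3,-10,0],0],[[3,-10,0],0]]'; python3 -c "
from h import *
st(); d=snap('wrist','w7'); snap('top','t7'); snap('scene','s7')
a=cv2.imread('pics/t7.png')[110:270,170:490]; b=cv2.imread('pics/s7.png')[130:340,170:400]; w=cv2.imread('pics/w7.png')
a=cv2.resize(a,(480,240),interpolation=3);b=cv2.resize(b,(320,292),interpolation=3);w=cv2.resize(w,(480,300))
o=np.zeros((545,800,3),np.uint8);o[:240,:480]=a;o[:292,480:]=b;o[242:542,:480]=w;cv2.imwrite('pics/m7.png',cv2.convertScaleAbs(o,alpha=1.4))"
```

```text
tcp_pos: [0.5477, -0.1274, 0.2099]
force: [10.4, 2.6, -2.6]
t: 21.6
tcp_pos: [0.5768, -0.1299, 0.316]
tool_rot: [0.709, -0.005, 0.012, -0.705]
force: [1.3, -0.0, 0.3]
finger_gap: 0.0
t 21.60 tcp [ 0.5768 -0.1299  0.316 ] yawx -0.024 F [ 1.27 -0.02  0.26] gap 0.000 q [-0.41  0.39  1.42 -0.    1.32 -1.96]
```

View pics/m7.png

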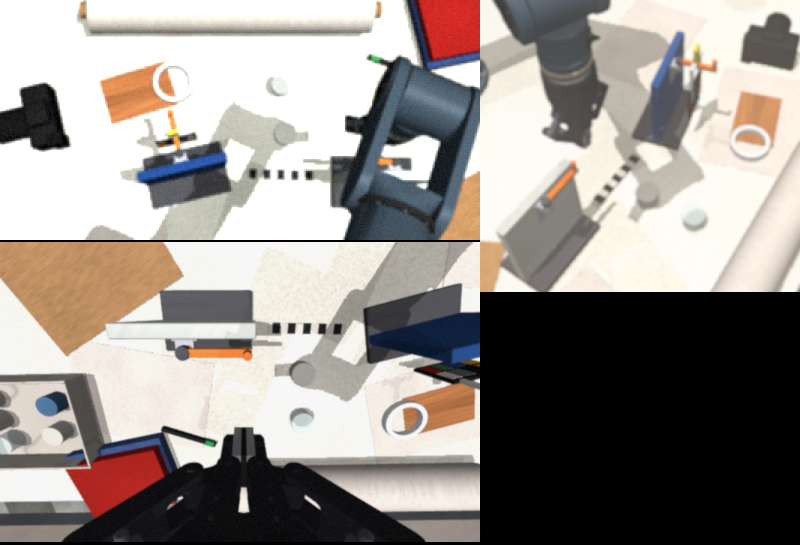

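The white hook is folded parallel to its panel (wrist inset: pin (182,352), nib (247,354)). The target hangs on the open blue hook and the other items look undisturbed. The robot is clear, so I hand the job in.

```bash
python3 -m jog '[[[0,0,0],0],[[0,0,0],0],[[0,0,0],0]]'|head -1; python3 -c "
from station import workorder
print(workorder.sign_off())"
```

```text
t: 22.0
the job is handed in; nothing more can be done
None
```

The job is done and handed in at 22 s of the allowed 72 s; the hand-in reports no verdict.

- **Blue hook:** I swung it fully out and pressed it on its stop. The force peaked at 14.3 N, slightly above the advised 10–13 N but under the 20 N limit, and I then held it near 11 N for about 0.5 s.
- **Target:** I lifted it off the white hook by its yellow tab, threaded it onto the blue hook and let go. Contact while setting it down was about 6 N.
- **White hook:** I folded it along the panel and pressed it home at 10–11.5 N for about 0.6 s.

**Last checks:** The final top, scene and wrist pictures show the target hanging on the open blue hook and the white hook lying parallel to its panel. The other things look to be where they were, judged by eye only. The arm was about 10 cm above everything and touching nothing.

**Small disagreements:** The white hook's nib first appeared about 4–5 mm off its predicted position. While folding, the finger drifted about 10 mm off the nib's centre, so I recentred it before the final press.

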